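Roll the candy tray into its bay and hold its lid half open

ROBOT

A 7-joint arm with a two-finger parallel gripper is mounted at the origin on the work surface. World frame = base frame: x ahead of the robot, y to its left, z up, the work surface at z = 0. Lengths are in m, angles in rad, forces in N, time in s.
With the tool pointing down it reaches from about 0.425 to 0.925 m from the base axis. Payload 6.8 kg.
Tool frame: the origin (TCP) lies between the finger pads, 19 mm behind the fingertips; this is the grasp point; z points along the fingers, y is the line along which they close (so a half turn about z gives the same grasp; the last joint's range is limited). The gripper opens to 85 mm and grips with 20 to 120 N. Pads are 22 mm wide; open, the fingers measure 114 mm over their backs; the gripper's body (76 mm by 85 mm) begins 54 mm behind the grasp point. The pads swing forward as they close: fully open they stand 13 mm farther back than shut.
Start: joints at [1.037, 0.477, 0.022, 1.555, -0.011, 1.109, -0.083], TCP at [0.279, -0.615, 0.25] pointing down, gripper open.
Joint ranges: [-2.96, 2.96], [-0.34, 2.1], [-1.41, 1.46], [0.24, 2.44], [-1.37, 4.51], [0.17, 1.92], [-2.96, 2.96]. Speed limits (rad/s): [2.39, 2.39, 3.14, 3.14, 3.14, 3.14, 3.14].

INTERFACE

Orientations are given as a unit quaternion [w, x, y, z].
In Python, from station import bot, imaging gives the robot as it stands. The module is installed in compiled form; this text tells all that it offers.
- The arm moves only by the tool carry_out, never from a script. Its argument "targets" is a list of rows, each a list of 5 numbers: the shift along the tool's x, y, z in cm, then the turn about the tool's z in degrees, then the opening, from -1 (shut) to 1 (fully open). In form: [[x, y, z, yaw, gripper], ...]. A call has 1 to 12 rows; each row shifts and turns the commanded pose from where the row before left it, along the tool's axes as they then stand; what a row does not reach is not made up. A row lasts 1/10 s, in which the tool goes at most 50 mm and 8.59 degrees, less where a joint would pass 70% of its speed; a pose out of reach is approached as far as the arm can. A call is refused whole if a number of a shift passes 5 or a number of a turn 8.59, either way. A call with a gripper value outside its range is refused whole. The fingers move at their own pace and stop on an object; "force" is the grip in N (left out, the last holds). Time passes only in rows, so rows that do not move let the fingers close. It gives the time, the measured TCP pose, the force, the opening and the grip force at its end, in the units of the state.
- bot.get_obs(): the state, without advancing time (a new reading comes with each control period).
- imaging.read_camera(name): name is "scene" or "top" or "wrist"; returns the picture (420x560x3 uint8, red, green, blue); there is no depth.
- imaging.calibration(name): a dict with "fx", "fy", "cx", "cy" (pixels), "k1" (the pictures are not rectified: a ray, as slopes to the right and down, at radius r is drawn at 1 + k1 r^2 times it, then the intrinsics apply), "extrinsics" (4x4, takes a point from world to camera coordinates). Camera axes: x right, y up, looking along -z (the intrinsics and any distortion apply to the point x, -y, -z); pixel columns grow to the right and rows downward; lengths in m; the calibration is good to about 2 mm. A picture is of the moment at which its call begins: read the wrist's pose just before it. calibration takes no time and is no camera call; for the wrist camera it gives the pose at the moment of the call.
- bot.hand_in(): hands the job in; it is judged then, once.
The state is a dict: "t": time; "q": joint angles; "joint_vel": joint speeds; "joint_torque": joint torques, N m; "eef_pos": TCP position; "tool_rot": TCP orientation; "contact_force": force on the tool from outside, world axes, zero at the start; "torque": the same for the moment, N m; "gripper_width": opening from 0.0 (shut) to 1.0 (fully open); "grasp_force": force on a finger pad.
Only numpy, scipy, OpenCV 4.12 (cv2) and the standard library are available. Lean on these libraries where they do the work, as an engineer would, in place of code of your own. Each camera call takes 0.05 s, during which the arm holds its last target. There are 200 camera calls.

TASK

Push the lidded candy tray along the rollers, lid shut and without lifting it off them, until it is fully home against the end stop of the bay. Then take the lid by its wooden T-handle, raise it to 50 degrees from shut and finish while still holding it steady there (it falls shut if let go), so that sweets can be spooned in; the tray must still be home, and the cup, bowl, spoon, jar and tin around the track stay where they stand.

Things in the scene. Friction and masses are not known exactly. Their poses are not given: they have to be found in the camera images.
- station: Fixed aluminium track with 11 free rollers. Origin: on the bench under its middle; z up, y along the track to the bay (roughly world +y), x across it, away from the robot. Roller tops at z = 60 mm, from y = -217 to +217 mm. Side rails: inner faces at x = +-89 mm, 12 mm thick, tops at z = 75 mm, in the bay (y = 42 to 232 mm) 91 mm. The -y end is open.
- bay_stop (a point): Centre of the inner face of the bay's end stop, a wall across the track: station frame x = 0, y = +220, z = 80 mm; its top is at z = 100 mm. The tray is fully home when its +y wall touches it (tray origin at station y = +130 mm).
- tray: Loose red candy tray 170 (x) by 180 (y) by 60 mm, 0.5 to 1.3 kg with lid, on the rollers between the rails (4 mm play each side), axes as the station's. Origin: centre of its underside, 60 mm above the bench. Starts 170 to 260 mm short of home, rolls with a push of about 1 N and stays where it is left. The small lock knob on its -x wall (47 mm up, 11 mm proud) is already undone: no turning needed.
- lid (a joint): Lid angle in rad: 0 shut, growing as the front (-x) edge rises, 0.873 is 50 degrees; stop at 1.75. The lid is a 6 mm plate, 172 by 176 mm, lying on the tray's rim, hinged along the tray's far (+x) top edge; under 0.3 kg, turns freely and falls shut when let go.
- lid_handle (a point): Centre of the T-handle's bar: round, 18 mm thick, 44 mm long, along y (parallel to the hinge), flat ends, on a central 12 mm square stem. Shut: 150 mm in front (-x) of the hinge and 36 mm above it, 30 mm over the lid's face, 156 mm above the bench, midway along the tray. Pinched on its flat ends (fingers closing along y), it can turn between the fingers as the lid rises.
- lid_hinge (a point): Point on the hinge axis (along the tray's y) at the middle of the tray's far top edge: tray frame x = +85, y = 0, z = 60 mm. The lid turns about it.
- cup: Bystander: porcelain mug, rim radius 38, 75 mm high; origin under its centre.
- bowl: Bystander: glass bowl, rim radius 65, 55 mm high; origin under its centre.
- spoon: Bystander: wooden spoon 220 mm long, lying along its x axis on the robot's side of the track; origin at its underside.
- jar: Bystander: amber glass jar, radius 34, 85 mm high, on the robot's side of the track; origin under its centre.
- tin: Bystander: closed tin, radius 36, 90 mm high; origin under its centre.

How it is judged:
By the outcome, as a careful person would: the job done as asked, in the order asked, and still so for the second after the job is handed in, while the arm keeps its last pose, push and grip.
It also fails if it takes over 54 s, if anything falls off the work surface, if the arm or the gripper's body presses on something with over 40 N, if the wrist force passes 120 N, or if a joint passes its speed limit or range.

## Working session

There is one attempt and no reset: what is moved stays moved. The work goes in short steps, Python scripts to look and compute and a tool call to move; the robot and the scene stay as the last step left them, time stands still between calls to the robot, and variables do not carry over. Pictures are saved under pics/ and viewed, at most 10 in all, crops included, and the job is handed in when it is done.

Besides the shell and the picture viewer there is one more tool, called after "Emit:" in YAML: its name, and indented under it one key for each argument. carry_out: Moves the arm, as the interface text tells. Its arguments: {"type":"object","properties":{"targets":{"type":"array"},"force":{"type":"number"}},"required":["targets"]}

```bash
mkdir -p pics
cat > h.py <<'E'
import numpy as np, cv2
from station import bot, imaging
def snap(n,f):
    c=imaging.calibration(n); im=imaging.read_camera(n); cv2.imwrite('pics/'+f,im[:,:,::-1]); return c
def K(c): return np.array([[c['fx'],0,c['cx']],[0,c['fy'],c['cy']],[0,0,1.]]),np.array([c['k1'],0,0,0,0.])
def ray(c,uv):
    k,d=K(c); p=cv2.undistortPoints(np.array([[uv]],float),k,d)[0,0]
    E=np.array(c['extrinsics']); R=E[:3,:3]; o=-R.T@E[:3,3]
    v=R.T@np.array([p[0],-p[1],-1]); return o,v/np.linalg.norm(v)
def onz(c,uv,z):
    o,v=ray(c,uv); return o+v*(z-o[2])/v[2]
def tri(obs):
    A=np.zeros((3,3));b=np.zeros(3)
    for c,uv in obs:
        o,v=ray(c,uv); P=np.eye(3)-np.outer(v,v); A+=P;b+=P@o
    return np.linalg.solve(A,b)
def proj(c,X):
    k,d=K(c); E=np.array(c['extrinsics']); p=E[:3,:3]@np.array(X)+E[:3,3]
    return cv2.projectPoints(np.array([[p[0],-p[1],-p[2]]]),np.zeros(3),np.zeros(3),k,d)[0].ravel()
E
python3 -c "
from h import *
for n in('scene','top'): c=snap(n,n+'0.png'); E=np.array(c['extrinsics']); print(n,c['fx'],c['k1'],(-E[:3,:3].T@E[:3,3]).round(3))
o=bot.get_obs(); print(o['t'],o['eef_pos'],o['tool_rot'])"
```

```text
scene 508.1542915116529 0.018330268602701646 [ 1.125 -0.211  0.891]
top 481.12738366438646 -0.15632397024953942 [0.395 0.013 1.032]
0.1 [ 0.27856521 -0.61428241  0.24912762] [-8.02172846e-04  9.77420799e-01  2.11300459e-01 -2.33400525e-04]
```

View pics/scene0.png

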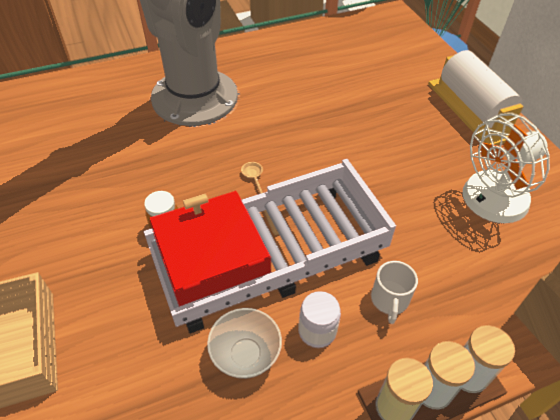

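View pics/top0.png

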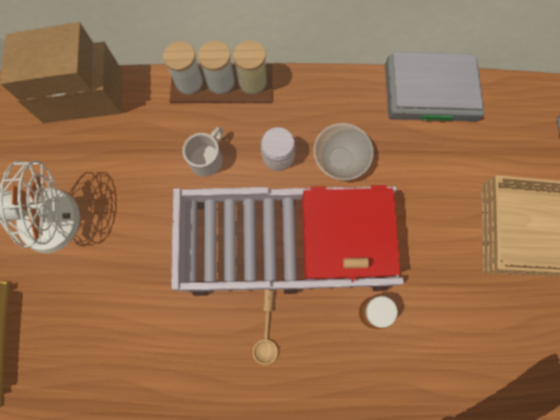

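The scene view shows the tray at the open (-y) end, with the handle near (196,201). In the top view the handle is at (356,263), the bay end wall is at u≈174 with corners (174,190) and (172,289), and the jar is at (381,312).

```bash
cat > p1.py <<'E'
from h import *
t=imaging.calibration('top'); s=imaging.calibration('scene')
print('handle',tri([(t,(356,263)),(s,(196,201))]).round(4), onz(t,(356,263),.156).round(4), onz(s,(196,201),.156).round(4))
for n,uv,z in [('bay far',(174,190),.1),('bay near',(172,289),.1),('near -y',(403,285),.075),('lid nw',(304,187),.126),('lid ne',(386,186),.126),('lid sw',(305,277),.126),('lid se',(398,276),.126),('jar',(381,312),.085)]:
    print(n,onz(t,uv,z).round(4))
for f,b in (('scene0',(140,160,270,310)),('top0',(160,170,420,330))):
    im=cv2.imread(f'pics/{f}.png'); x,y,X,Y=b
    c=cv2.resize(im[y:Y,x:X],None,fx=3,fy=3,interpolation=cv2.INTER_CUBIC); cv2.imwrite(f'pics/{f}c.png',c)
E
python3 p1.py
```

```text
handle [ 0.4946 -0.1194  0.1571] [ 0.494 -0.122  0.156] [ 0.4946 -0.117   0.156 ]
bay far [0.6455 0.2329 0.1   ]
bay near [0.447  0.2266 0.1   ]
near -y [ 0.459  -0.2284  0.075 ]
lid nw [ 0.6458 -0.0285  0.126 ]
lid ne [ 0.6492 -0.1902  0.126 ]
lid sw [ 0.4708 -0.0298  0.126 ]
lid se [ 0.4726 -0.2065  0.126 ]
jar [ 0.4058 -0.1803  0.085 ]
```

View pics/top0c.png

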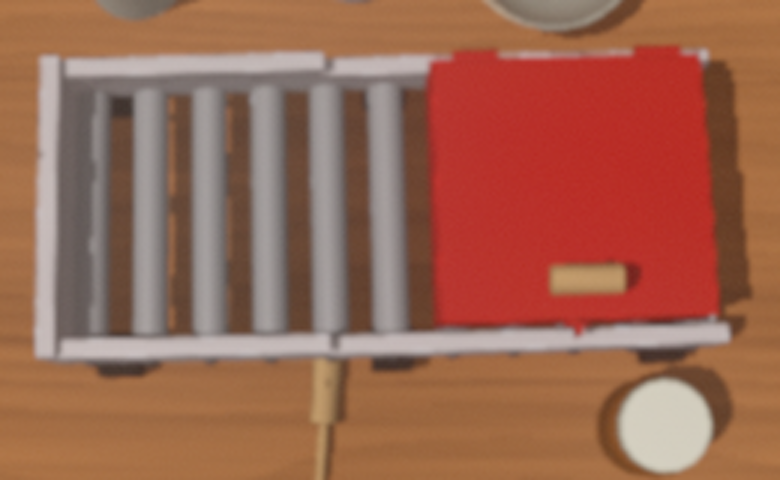

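View pics/scene0c.png

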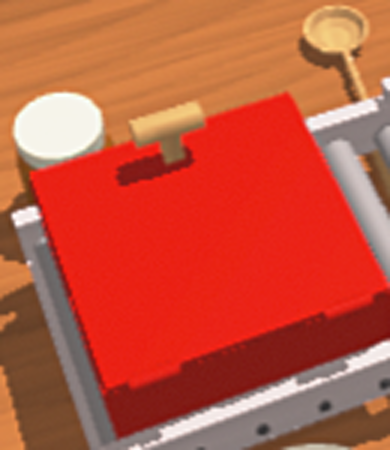

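```bash
cat > p2.py <<'E'
from h import *
from scipy.optimize import least_squares
t=imaging.calibration('top'); s=imaging.calibration('scene')
# station fit: x,y,yaw, rail -y end
T=lambda p,X: np.r_[p[0]+np.cos(p[2])*X[0]-np.sin(p[2])*X[1],p[1]+np.sin(p[2])*X[0]+np.cos(p[2])*X[1],X[2]]
def mod(p): e=p[3]; h=p[4]; return [(t,(-.101,.232,.1),(172.3,289)),(t,(.101,.232,.1),(174,189.2)),(t,(-.101,e,.075),(403.3,283.7)),(t,(.101,e,.075),(396,187.3)),
  (s,(-.101,.232,.1),(347,162)),(s,(.101,.232,.1),(394.5,228)),(s,(-.101,e,.075),(144.5,231)),
  (t,(-.065,h,.156),(356.3,263)),(s,(-.065,h,.156),(196,201))]
r=lambda p: np.concatenate([proj(c,T(p,X))-uv for c,X,uv in mod(p)])
f=least_squares(r,[.55,0,.02,-.23,-.1],loss='soft_l1',x_scale=[.01]*5); p=f.x
print(p.round(4)); print(r(p).reshape(-1,2).round(1))
print('handle now',T(p,(-.065,p[4],.156)).round(4),'-y wall mid',T(p,(0,p[4]-.09,.1)).round(4))
print('wall at home',T(p,(0,.04,.1)).round(4),'handle home',T(p,(-.065,.13,.156)).round(4))
from scipy.spatial.transform import Rotation as R
o=bot.get_obs(); q=o['tool_rot']; print(R.from_quat(np.r_[q[1:],q[0]]).as_matrix().round(3),np.degrees(p[2]))
E
python3 p2.py
```

```text
[ 0.5563 -0.0015  0.0255 -0.2235 -0.1165]
[[-0.9 -1.2]
 [ 0.1 -2. ]
 [-0.8  0.3]
 [-0.2 -0.9]
 [-1.4 -2.8]
 [-0.4 -1.1]
 [-2.3 -0.4]
 [-1.6 -0.1]
 [-1.4  0.3]]
handle now [ 0.4943 -0.1196  0.156 ] -y wall mid [ 0.5615 -0.208   0.1   ]
wall at home [0.5553 0.0385 0.1   ] handle home [0.488  0.1268 0.156 ]
[[ 0.911  0.413 -0.001]
 [ 0.413 -0.911  0.001]
 [-0.    -0.002 -1.   ]] 1.45868315747068
```

Emit:
carry_out:
  targets:
    - [0, 0, 0, 7.6, -1]
    - [0, 0, 0, 7.6, -1]
    - [0, 0, 0, 7.7, -1]
    - [2.5, -3, 0, 0, -1]
    - [3, -3.5, 0, 0, -1]
    - [3, -3.5, 0, 0, -1]
    - [3, -3.5, 0, 0, -1]
    - [3, -3.5, 0, 0, -1]
    - [3, -3.5, 0, 0, -1]
    - [3, -3.5, 0, 0, -1]
    - [3, -3.5, 0, 0, -1]
    - [3, -3.5, 0, 0, -1]
  force: 40

```text
t: 1.3
eef_pos: [0.5363, -0.2962, 0.2497]
tool_rot: [-0.0, 1.0, 0.013, -0.0]
contact_force: [0.6, -0.3, -0.4]
gripper_width: -0.003
grasp_force: 0.0
```

Emit:
carry_out:
  targets:
    - [2.7, -3.3, 0, 0, -1]
    - [0, 0, 4, 0, -1]
    - [0, 0, 4, 0, -1]
    - [0, 0, 4, 0, -1]
    - [0, 0, 3, 0, -1]
    - [0, 0, 0.5, 0, -1]
    - [0, 0, 0, 0, -1]

```text
t: 2.0
eef_pos: [0.5613, -0.264, 0.0944]
tool_rot: [-0.0, 1.0, 0.013, -0.001]
contact_force: [-0.1, -0.2, -0.4]
gripper_width: -0.0
grasp_force: 0.0
```

```bash
python3 -c "
from h import *
snap('scene','s1.png'); o=bot.get_obs(); print(o['t'],o['eef_pos'],o['contact_force'])
im=cv2.imread('pics/s1.png')[120:340,90:420]; cv2.imwrite('pics/s1c.png',cv2.resize(im,None,fx=2,fy=2))"
```

```text
2.05 [ 0.56228364 -0.26447632  0.09583619] [0.6832826  0.46314944 0.28328918]
```

View pics/s1c.png

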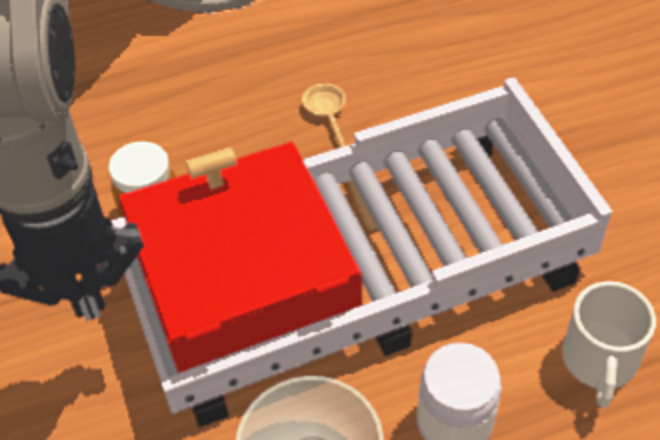

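The closed fingers are in the open end behind the tray at about (88,305) in the crop, and nothing has been touched. Starting the push.

Emit:
carry_out:
  targets:
    - [0, -1.5, 0, 0, -1]
    - [0, -1, 0, 0, -1]
    - [0, -0.5, 0, 0, -1]
    - [0, -0.5, 0, 0, -1]
    - [0, -0.5, 0, 0, -1]
    - [0, -0.7, 0, 0, -1]
    - [0, -1, 0, 0, -1]
    - [0, -1.2, 0, 0, -1]
    - [0, -1.2, 0, 0, -1]
    - [0, -1.2, 0, 0, -1]
    - [0, -1.2, 0, 0, -1]
    - [0, -1.2, 0, 0, -1]

```text
t: 3.25
eef_pos: [0.5584, -0.1461, 0.0949]
tool_rot: [-0.0, 1.0, 0.013, -0.0]
contact_force: [-0.5, -1.6, 3.1]
gripper_width: -0.002
grasp_force: 0.0
```

Emit:
carry_out:
  targets:
    - [0, -1.2, 0, 0, -1]
    - [0, -1.2, 0, 0, -1]
    - [0, -1.2, 0, 0, -1]
    - [0, -1.2, 0, 0, -1]
    - [0, -1.2, 0, 0, -1]
    - [0, -1.2, 0, 0, -1]
    - [0, -1.2, 0, 0, -1]
    - [0, -1.0, 0, 0, -1]
    - [0, -0.8, 0, 0, -1]
    - [0, -0.5, 0, 0, -1]
    - [0, -0.3, 0, 0, -1]
    - [0, 0, 0, 0, -1]

```text
t: 4.45
eef_pos: [0.5559, -0.0369, 0.095]
tool_rot: [-0.0, 1.0, 0.013, 0.0]
contact_force: [-0.0, -0.1, -1.0]
gripper_width: 0.001
grasp_force: 0.0
```

Emit:
carry_out:
  targets:
    - [0, -0.5, 0, 0, -1]
    - [0, -0.5, 0, 0, -1]
    - [0, -0.5, 0, 0, -1]
    - [0, -0.5, 0, 0, -1]
    - [0, -0.5, 0, 0, -1]
    - [0, -0.5, 0, 0, -1]
    - [0, -0.5, 0, 0, -1]
    - [0, -0.4, 0, 0, -1]
    - [0, -0.3, 0, 0, -1]
    - [0, -0.2, 0, 0, -1]
    - [0, -0.2, 0, 0, -1]
    - [0, 0, 0, 0, -1]

```text
t: 5.65
eef_pos: [0.5547, 0.0078, 0.0951]
tool_rot: [0.0, 1.0, 0.013, 0.0]
contact_force: [0.1, -4.6, 2.8]
gripper_width: -0.001
grasp_force: 0.0
```

Emit:
carry_out:
  targets:
    - [0, -0.2, 0, 0, -1]
    - [0, -0.2, 0, 0, -1]
    - [0, -0.2, 0, 0, -1]
    - [0, -0.2, 0, 0, -1]

```text
t: 6.05
eef_pos: [0.5547, 0.0087, 0.0956]
tool_rot: [0.004, 1.0, 0.01, -0.0]
contact_force: [-1.9, -24.6, 11.3]
gripper_width: -0.004
grasp_force: 0.0
```

```bash
python3 -c "
from h import *
snap('scene','s2.png');snap('top','t2.png'); o=bot.get_obs(); print(o['t'],o['eef_pos'],o['contact_force'])
a=cv2.imread('pics/s2.png')[120:320,140:410]; b=cv2.imread('pics/t2.png')[170:310,160:410]
a=cv2.resize(a,(780,578)); b=cv2.resize(b,(750,420),interpolation=cv2.INTER_CUBIC); cv2.imwrite('pics/s2c.png',a); cv2.imwrite('pics/t2c.png',b)"
```

```text
6.15 [0.55480289 0.00882171 0.09575039] [ -0.5590679  -20.96082139   9.31749409]
```

View pics/s2c.png

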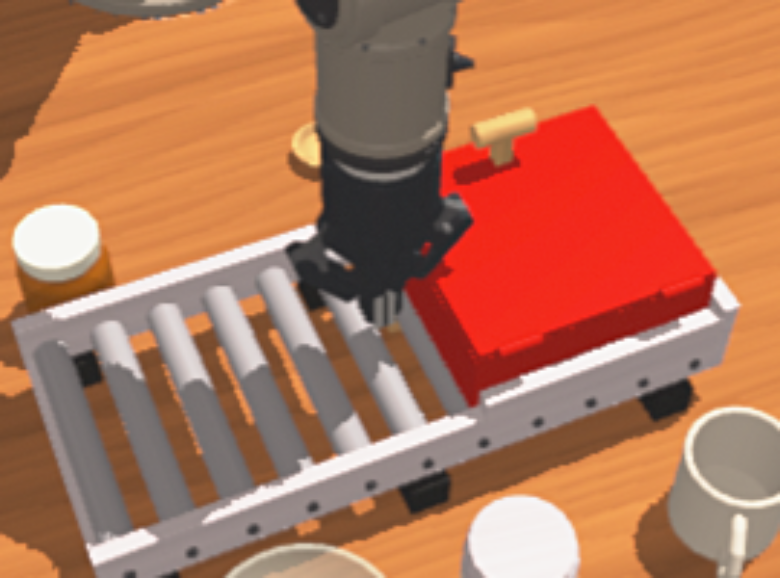

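The tray's -y corner is at the rail step (crop 480,400), as expected when home. Comparing the handle pixel, crop (503,127), with the model.

```bash
cat > p3.py <<'E'
from h import *
s=imaging.calibration('scene');t=imaging.calibration('top')
p=[.5563,-.0015,.0255]
T=lambda X: np.r_[p[0]+np.cos(p[2])*X[0]-np.sin(p[2])*X[1],p[1]+np.sin(p[2])*X[0]+np.cos(p[2])*X[1],X[2]]
for y in(.12,.125,.13,.135): print(y,proj(s,T((-.065,y,.156))),proj(s,T((.085,y-.09,.06))),proj(t,T((-.065,y,.156))))
print(onz(s,(314.1,164),.156))
E
python3 p3.py
```

```text
0.12 [307.92036637 166.51284333] [296.36772476 265.43644927] [225.48530015 265.42560768]
0.125 [310.16625312 165.82297058] [298.70822653 264.59052   ] [222.76158829 265.46627838]
0.13 [312.40643367 165.13482166] [301.04249367 263.74689577] [220.03960054 265.50636088]
0.135 [314.64093496 164.44838852] [303.37055715 262.90556497] [217.31942118 265.54585351]
[0.48633654 0.13130023 0.156     ]
```

View pics/t2c.png

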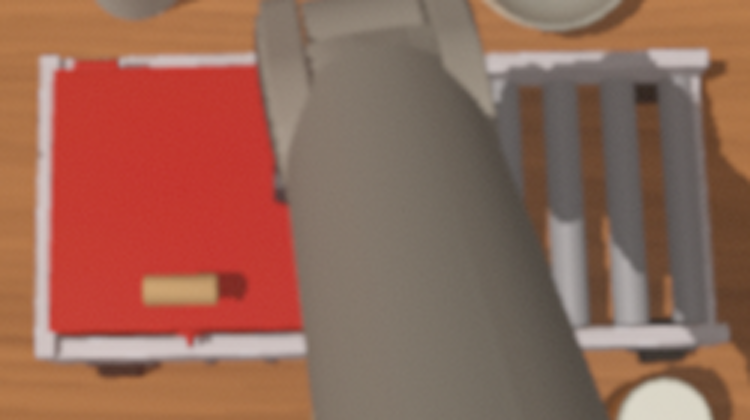

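The handle in the top view is at (220,266.3). That matches home (station y = 0.130), and the force confirms it is against the stop. Backing off and rising.

Emit:
carry_out:
  targets:
    - [0, 1, 0, 0, -1]
    - [0, 2, 0, 0, -1]
    - [0, 1, 0, 0, -1]
    - [0, 0, -4, 0, -1]
    - [0, 0, -4, 0, -1]
    - [0, 0, -4, 0, 0]
    - [0, 0, -3.5, 0, 1]
    - [0, 0, 0, 0, 1]

```text
t: 6.95
eef_pos: [0.5584, -0.0225, 0.2553]
tool_rot: [-0.001, 1.0, 0.013, 0.005]
contact_force: [-0.6, 0.5, 0.0]
gripper_width: 0.506
grasp_force: 0.0
```

```bash
cat > p4.py <<'E'
from h import *
s=imaging.calibration('scene');t=imaging.calibration('top')
h=tri([(t,(220,266.3)),(s,(314.1,164))]); print(h)
d=h-bot.get_obs()['eef_pos']; a=.0255
print('tool cm',100*np.r_[d[0]*np.cos(a)+d[1]*np.sin(a), d[0]*np.sin(a)-d[1]*np.cos(a),-d[2]])
E
python3 p4.py
```

```text
[0.48710697 0.1286146  0.15733277]
tool cm [ -6.74368282 -15.28420873   9.79543648]
```

Emit:
carry_out:
  targets:
    - [-1.7, -3.8, 0, 0, 1]
    - [-1.7, -3.8, 0, 0, 1]
    - [-1.7, -3.8, 0, 0, 1]
    - [-1.6, -3.9, 0, 0, 1]
    - [0, 0, 3, 0, 1]
    - [0, 0, 0, 0, 1]

```text
t: 7.55
eef_pos: [0.4815, 0.1286, 0.2167]
tool_rot: [0.001, 1.0, 0.015, -0.003]
contact_force: [-1.1, -1.2, 0.3]
gripper_width: 0.995
grasp_force: 0.0
```

```bash
python3 -c "
from h import *
c=snap('wrist','w1.png');print(bot.get_obs()['eef_pos'],proj(c,(.487,.1286,.157)))
import pickle; pickle.dump(c,open('w1.pkl','wb'))"
```

```text
[0.48283038 0.12768032 0.21825222] [279.6919616  228.30704138]
```

View pics/w1.png

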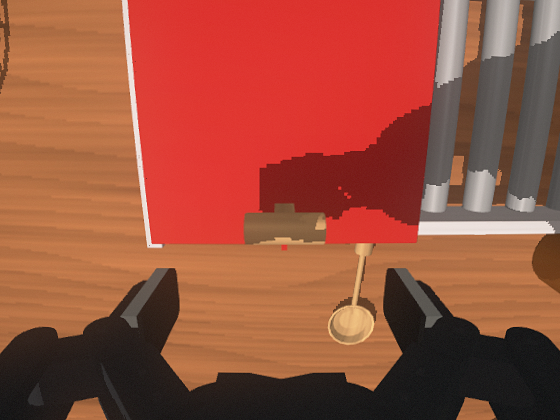

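The bar is centred at (285.5,228). It agrees in x, and in y the gripper sits about 2 mm toward the stop, which is a useful bias. Descending.

Emit:
carry_out:
  targets:
    - [0.4, 0, 2, 0, 1]
    - [0, 0, 2, 0, 1]
    - [0, 0, 1.5, 0, 1]
    - [0, 0, 0.6, 0, 1]
    - [0, 0, 0, 0, 1]

```text
t: 8.1
eef_pos: [0.4886, 0.1271, 0.1588]
tool_rot: [0.0, 1.0, 0.012, -0.001]
contact_force: [0.6, 0.2, 1.2]
gripper_width: 1.001
grasp_force: 0.0
```

Emit:
carry_out:
  targets:
    - [0, 0, 0, 0, 0.5]
    - [0, 0, 0, 0, 0.3]
    - [0, 0, 0, 0, 0.1]
    - [0, 0, 0, 0, -0.1]
    - [0, 0, 0, 0, -0.3]
    - [0, 0, 0, 0, -1]
    - [0, 0, 0, 0, -1]
    - [0, 0, 0, 0, -1]
    - [0, 0, 0, 0, -1]
    - [0, 0, 0, 0, -1]
  force: 30

```text
t: 9.1
eef_pos: [0.489, 0.127, 0.16]
tool_rot: [0.001, 1.0, 0.013, 0.001]
contact_force: [-1.0, -2.9, 6.6]
gripper_width: 0.506
grasp_force: 30.7
```

Emit:
carry_out:
  targets:
    - [0.17, -0.1, -0.65, 0, -1]
    - [0.2, 0, -0.65, 0, -1]
    - [0.23, 0, -0.63, 0, -1]
    - [0.25, 0, -0.63, 0, -1]
    - [0.28, 0, -0.61, 0, -1]
    - [0.31, 0, -0.6, 0, -1]
    - [0.33, 0, -0.58, 0, -1]
    - [0.36, 0, -0.57, 0, -1]
    - [0.38, 0, -0.55, 0, -1]
    - [0.41, 0, -0.54, 0, -1]

```text
t: 10.1
eef_pos: [0.5176, 0.129, 0.2192]
tool_rot: [0.001, 1.0, 0.013, -0.001]
contact_force: [0.8, -5.5, -4.6]
gripper_width: 0.507
grasp_force: 31.0
```

Emit:
carry_out:
  targets:
    - [0.43, 0, -0.52, 0, -1]
    - [0.46, 0, -0.5, 0, -1]
    - [0.48, 0, -0.48, 0, -1]
    - [0.5, 0, -0.45, 0, -1]
    - [0.51, 0, -0.43, 0, -1]
    - [0.53, 0, -0.42, 0, -1]
    - [0.55, 0, -0.39, 0, -1]
    - [0.57, 0, -0.36, 0, -1]
    - [0.58, 0, -0.34, 0, -1]
    - [0.59, 0, -0.31, 0, -1]
    - [0, 0, 0, 0, -1]
    - [0, 0, 0, 0, -1]

```text
t: 11.3
eef_pos: [0.5699, 0.1312, 0.2612]
tool_rot: [-0.0, 1.0, 0.013, 0.0]
contact_force: [-1.4, -3.5, -2.2]
gripper_width: 0.51
grasp_force: 31.0
```

```bash
cat > p5.py <<'E'
from h import *
import sys
snap('scene','s3.png');snap('top','t3.png'); o=bot.get_obs(); e=o['eef_pos']; print(o['t'],e,o['contact_force'],o['gripper_width'],o['grasp_force'])
a=cv2.imread('pics/s3.png')[100:290,210:420]; b=cv2.imread('pics/t3.png')[170:310,160:300]
b=cv2.resize(b,(420,420),interpolation=cv2.INTER_CUBIC);a=cv2.resize(a,None,fx=420/190,fy=420/190); a=a[:,:380]
cv2.imwrite('pics/c3.png',np.hstack([a,b]))
p=[.5563,-.0015,.0255]
T=lambda X: np.r_[p[0]+np.cos(p[2])*X[0]-np.sin(p[2])*X[1],p[1]+np.sin(p[2])*X[0]+np.cos(p[2])*X[1],X[2]]
H=T((.085,.13,.12)); d=e-H; print('angle',np.degrees(np.arctan2(d[2],-d[0]))-13.5,np.hypot(d[0],d[2]))
E
python3 p5.py
```

```text
11.4 [0.56967732 0.13121125 0.26109402] [-0.11442379 -4.08567044 -2.14112932] 0.5061795445271583 30.967796444892883
angle 50.67601437649043 0.1567473657872881
```

View pics/c3.png

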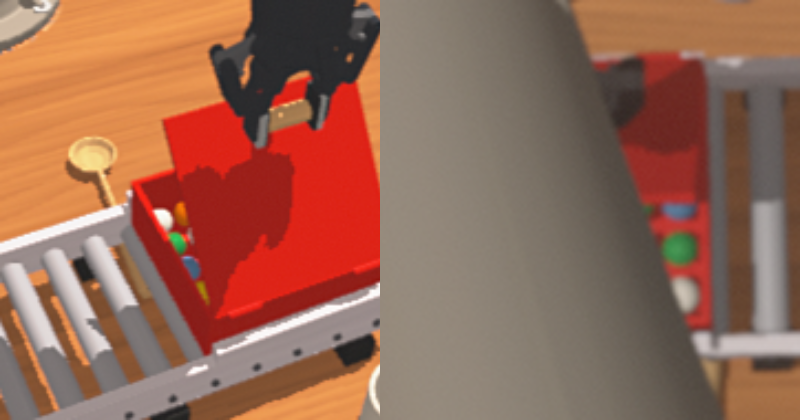

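Lid raised, with the sweets visible. Its free front corner is at crop (164,120), which lets me check the angle independently.

```bash
cat >> p6.py <<'E'
from h import *
s=imaging.calibration('scene'); p=[.5563,-.0015,.0255]
T=lambda X: np.r_[p[0]+np.cos(p[2])*X[0]-np.sin(p[2])*X[1],p[1]+np.sin(p[2])*X[0]+np.cos(p[2])*X[1],X[2]]
k=210/np.round(210*420/190)
print('meas',210+164*k,100+120*k)
for a in (46,48,50,52,54):
    r=np.radians(a); f=lambda u,n,y:proj(s,T((.085-u*np.cos(r)+n*np.sin(r),.13+y,.12+u*np.sin(r)+n*np.cos(r)))).round(1)
    print(a,f(.172,.006,-.088),f(.172,0,-.088))
E
python3 p6.py
```

```text
meas 284.2241379310345 154.31034482758622
46 [279.8 155.7] [278.8 155.8]
48 [280.8 155.8] [279.8 155.7]
50 [281.9 156. ] [280.9 155.8]
52 [283.1 156.3] [281.9 156. ]
54 [284.2 156.7] [283.1 156.3]
```

```bash
python3 -c "
from station import bot
print(bot.hand_in())"
```

```text
the job is handed in; nothing more can be done
None
```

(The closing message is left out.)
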